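Put the pressing weight away in its case

TASK

The print on the light panel is flat now, so put its pressing weight away. Open the lid of the wooden case by its bar handle until it leans back on its stop and stays there by itself, neither flinging it nor letting it fall shut; then set the weight gently into the empty bay, flat on the floor and lengthwise like the one already stored in the other bay. Leave the stored weight and the other things on the table where they are.

Things in the scene. Friction and masses are not known exactly. Their poses are not given: they have to be found in the camera images.
- case: Wooden case fixed to the table, left or right, 165 (x) x 250 (y) x 70 mm high without lid; walls 8 mm. Origin: centre of underside; x points from the front (handle side) to the hinged rear, z up. An 8 mm partition along x, 34 mm above the floor, leaves two bays 149 (x) x 113 (y) mm, centred 60.5 mm either side of the middle; their floors are 8 mm above the origin.
- lid (a joint): Angle of the wooden lid (165 x 250 x 10 mm, 0.35 kg), hinged at the rear rim about the case's y: 0 closed, grows as the front edge rises, 1.75 rad = on its stop, leaning back past upright. Hinge nearly free: let go below about 1.4 rad it falls shut; beyond 1.6 rad it settles back onto the stop and stays.
- lid_handle (a point): Middle of the lid's round brass bar handle: 10 mm thick, 120 mm long between two posts, along the case's y. Closed, its axis is 40 mm above the lid's upper face, 8 mm behind its front edge: 157 mm in front of and 50 mm above the hinge axis. It goes round with the lid; a bar pinched from above can turn between the fingers.
- lid_hinge (a point): Middle of the lid's hinge axis, on the rear rim, 82.5 mm behind the case's centre and 70.5 mm above its underside; the axis is the case's y.
- weight: Pressing weight that is to be put away, loose, on the light panel: dark steel block 115 (x) x 50 (y) x 24 mm high, with a wooden grip on top, 70 (x) x 18 (y) mm, from 24 to 58 mm above the underside. Nominally 0.6 kg. Origin: centre of the underside, x along its length, z up. Pinch the grip across its 18 mm.
- stored: An identical weight already lying in the other bay of the case; stays there. Origin: centre of the underside.
- bay: The empty bay of the case (left or right, varies): origin at the centre of its floor (case floor), x, y, z as the case's. 149 mm along x, 113 mm along y; outer walls rise 62 mm above this floor, the partition 34 mm.
- panel: Light panel, fixed: glowing white slab 250 (x) x 230 (y) x 12 mm high with a wooden border and a print. Origin: centre of its underside; the weight lies on its upper face.
- jar: Bystander: white-capped jar, 68 mm across, 100 mm tall, beyond the case or panel. Origin at the centre of the underside.
- loupe: Bystander: round black loupe, 68 mm across, 26 mm high, beyond the middle. Origin at the centre of the underside.
- brush: Bystander: brush 180 mm long, lying flat beyond the case or panel.
Mind the look-alikes: they are no part of the job. What is shaped like the weight but orange is not meant.

How it is judged (in metres and radians):
On the way, in this order (a step that is already met when the one before it is completed fails the run):
1. the lid stands open on its stop (beyond 1.70 rad) (value of joint lid above 1.7 rad), for 0.2 s.
2. the weight is over the empty bay, clear of the panel (horizontal distance between weight and bay below 0.05 m), for 0.1 s.
At the end, for the whole second after the job is handed in: The lid rests open on its stop (over 1.70 rad) and the weight lies still and flat (within 4 mm of the floor and 0.06 rad of level) in the empty bay, within 30 mm (lengthwise) and 40 mm (sideways) of its centre and within 0.35 rad of lengthwise; the stored weight is within 20 mm of where it was (value of joint lid above 1.7 rad and x of weight in the frame of bay between -0.03 and 0.03 m and y of weight in the frame of bay between -0.04 and 0.04 m and z of weight in the frame of bay below 0.004 m and angle between weight's own z axis and vertical below 0.06 rad and angle between the x axis of weight and the x axis of bay, either way round below 0.35 rad and linear speed of weight below 0.02 m/s and distance of stored from where it was at the start of the episode below 0.02 m); the robot touches nothing.
It fails at once if the lid falls shut or is flung open (faster than 3.5 rad/s) (velocity of joint lid below -3.5 rad/s or velocity of joint lid above 3.5 rad/s).
It fails at once if the weight is dropped: it falls freely faster than 0.5 m/s, held by no finger (linear speed of weight above 0.5 m/s and contact force between the fingers and weight below 0.1 N).
It fails at once if the stored weight is moved by more than 30 mm (distance of stored from where it was at the start of the episode above 0.03 m).
It fails at once if the jar, loupe or brush is moved by more than 30 mm (distance of any of jar, loupe, brush from where it was at the start of the episode above 0.03 m).
It also fails if it takes over 64 s, if anything falls off the work surface, if the arm or the gripper's body presses on something with over 40 N, if the wrist force passes 120 N, or if a joint passes its speed limit or range.

ROBOT

A 6-joint arm with a two-finger parallel gripper is mounted at the origin on the work surface. World frame = base frame: x ahead of the robot, y to its left, z up, the work surface at z = 0. Lengths are in mm, angles in rad, forces in N, time in s.
With the tool pointing down it reaches from about 350 to 925 mm from the base axis. Payload 6.4 kg.
Tool frame: the origin (TCP) lies between the finger pads; the fingertips stand 11 mm ahead of it and the grasp point (between the pads) lies 8 mm behind it; y points along the fingers, z is the direction in which the jaws open and shut, and the axes are right-handed (so a half turn about y gives the same grasp; the last joint's range is limited). The gripper opens to 94 mm and grips with 3 to 60 N. Pads are 16 mm wide; open, the fingers measure 119 mm over their backs; the gripper's body (75 mm by 177 mm) begins 78 mm behind the grasp point.
Start: joints at [1.066, 0.245, 1.558, -0, 1.339, -0.174], TCP at [211.117, 614.771, 216.455] pointing down, gripper open.
Joint ranges: [-3.13, 3.13], [-1.02, 2.26], [0.13, 2.54], [-0.95, 4.09], [0.21, 2.88], [-2.74, 2.74]. Speed limits (rad/s): [2.57, 2.57, 3.14, 3.14, 3.14, 3.14].

INTERFACE

Orientations are given as a unit quaternion [x, y, z, w].
In Python, from rig import env gives the robot as it stands.
- The arm moves only by the tool arm_command, never from a script. Its argument "deltas" is a list of rows, each a list of 2 entries, a list of its own where there are three numbers: the shift along the world's x, y, z in m, then the turn, a rotation vector about the world's x, y, z in rad. A call has 1 to 10 rows; each row shifts and turns the commanded pose from where the row before left it; what a row does not reach is not made up. A row lasts 1/8 s, in which the tool goes at most 62.5 mm and 10.7 degrees, less where a joint would pass 70% of its speed; a pose out of reach is approached as far as the arm can. A call is refused whole if a number of a shift passes 0.0625 or a number of a turn 0.188, either way. A call with a gripper value outside its range is refused whole. "grip" is the closure, from 0 (fully open) to 1 (shut), set as the call begins (left out, the last holds). The fingers move at their own pace and stop on an object; the grip force is fixed at half the most. Time passes only in rows, so rows that do not move let the fingers close. It gives the time, the measured TCP pose, the force and the opening at its end, in the units of the state.
- env.read_state(): the state, without advancing time (a new reading comes with each control period).
- env.read_camera(name): name is "scene" or "top" or "wrist"; returns a dict with "color" (420x560x3 uint8, red, green, blue), "fx", "fy", "cx", "cy" (pixels), "xyz" and "orientation" of the camera in the world. Camera axes: x right, y down, z forward; pixel columns grow to the right and rows downward; lengths in mm; the calibration is good to about 2 mm. A picture is of the moment at which its call begins. There is no depth.
- env.finish_job(): hands the job in, once; it reports no verdict.
The state is a dict: "t": time; "qpos": joint angles; "joint_velocities": joint speeds; "joint_efforts": joint torques, N m; "tool_pos": TCP position; "orientation": TCP orientation; "contact_force": force on the tool from outside, world axes, zero at the start; "wrist_torque": the same for the moment, N m; "finger_gap": opening from 0.0 (shut) to 1.0 (fully open).
Only numpy, scipy, OpenCV 4.12 (cv2) and the standard library are available. Lean on these libraries where they do the work, as an engineer would, in place of code of your own. Each camera call takes 0.05 s, during which the arm holds its last target.

## Working session

There is one attempt and no reset: what is moved stays moved. The work goes in short steps, Python scripts to look and compute and a tool call to move; the robot and the scene stay as the last step left them, time stands still between calls to the robot, and variables do not carry over. Pictures are saved under pics/ and viewed, and the job is handed in when it is done.

Besides the shell and the picture viewer there is one more tool, called after "Request:" by a JSON object that holds its "fn" and its "kwargs". arm_command: Moves the arm, as the interface text tells. Its arguments: {"type":"object","properties":{"deltas":{"type":"array"},"grip":{"type":"number"}},"required":["deltas"]}

```bash
ls; mkdir -p pics; python3 - <<'E'
from rig import env
import cv2,json
s=env.read_state(); print(s)
for n in ["scene","top","wrist"]:
    c=env.read_camera(n); cv2.imwrite(f"pics/{n}0.png",c["color"][:,:,::-1]); print(n,c["fx"],c["fy"],c["cx"],c["cy"],c["xyz"],c["orientation"])
E
```

```text
pics
{'t': 0.0, 'qpos': array([ 1.06589253e+00,  2.45778286e-01,  1.55899511e+00, -1.73045030e-05,
        1.33871765e+00, -1.74139727e-01]), 'joint_velocities': array([ 0.00109374, -0.00203504, -0.0010936 , -0.00026298,  0.00012844,
       -0.00099999]), 'joint_efforts': array([-3.73333432e-04, -4.15839100e+01, -3.14591789e+01,  6.83875289e-02,
        3.33371270e-02, -1.43161228e-04]), 'tool_pos': array([210.83589368, 614.24271175, 215.37840685]), 'orientation': array([ 0.69809346, -0.11662687,  0.11619104, -0.69682375]), 'contact_force': array([ 0.13472828,  0.52077801, -0.06809513]), 'wrist_torque': array([-0.02689017, -0.02917678, -0.008904  ]), 'finger_gap': 1.0010035984605097}
scene 429.7653346373198 429.7653346373198 274.26540128350643 214.21548997993384 [1268.56238738 -421.25405381  958.76802079] [ 0.79760317  0.49376999 -0.17621994 -0.29827322]
top 456.0630224141928 456.0630224141928 280.43840718970324 215.62879600268815 [ 433.70708652  -69.30529322 1336.90546891] [-0.70263503  0.70836729 -0.0385726   0.05506313]
wrist 370.0556434172536 370.0556434172536 285.75996022854326 216.90449176585682 [131.6899376  642.55195893 383.01864654] [0.80549979 0.57504627 0.08275287 0.11680686]
```

View pics/scene0.png

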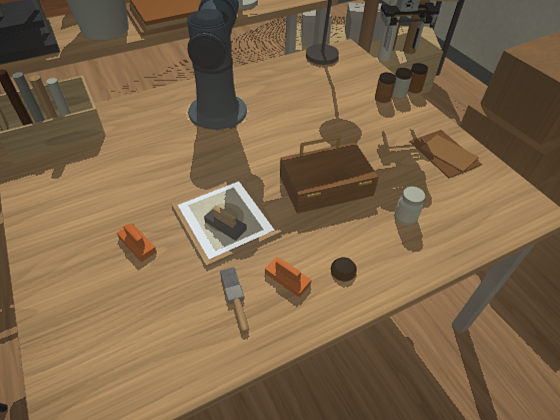

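View pics/top0.png

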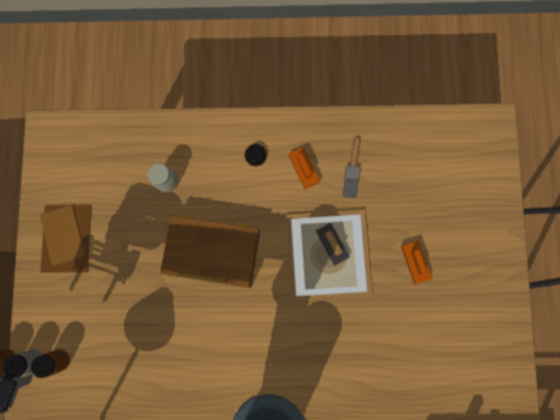

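View pics/wrist0.png

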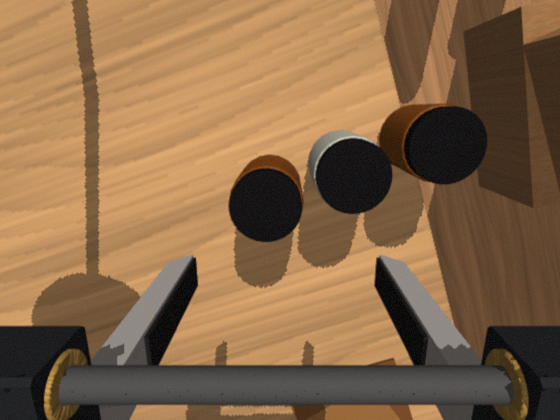

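```bash
python3 - <<'E'
import cv2
t=cv2.imread("pics/top0.png"); s=cv2.imread("pics/scene0.png")
a=cv2.resize(t[195:305,140:280],None,fx=5,fy=5,interpolation=cv2.INTER_CUBIC); cv2.imwrite("pics/z1.png",a)
a=cv2.resize(t[195:315,280:400],None,fx=5,fy=5,interpolation=cv2.INTER_CUBIC); cv2.imwrite("pics/z2.png",a)
a=cv2.resize(s[125:275,165:385],None,fx=3.6,fy=3.6,interpolation=cv2.INTER_CUBIC); cv2.imwrite("pics/z3.png",a)
E
```

```text
(no output)
```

View pics/z1.png

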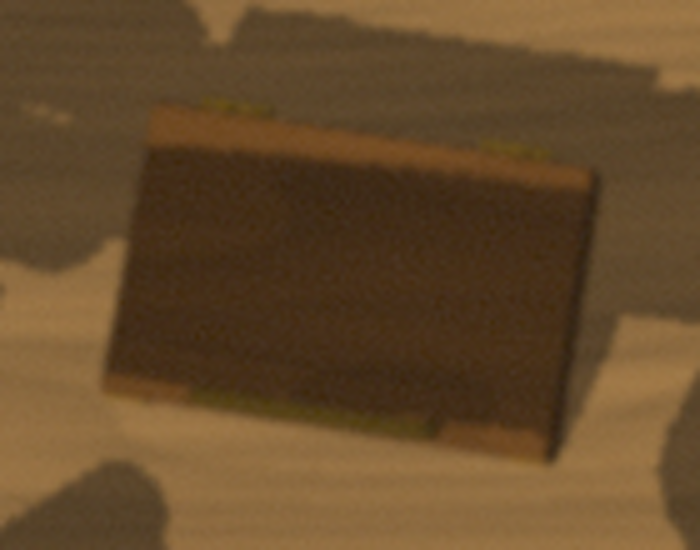

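View pics/z2.png

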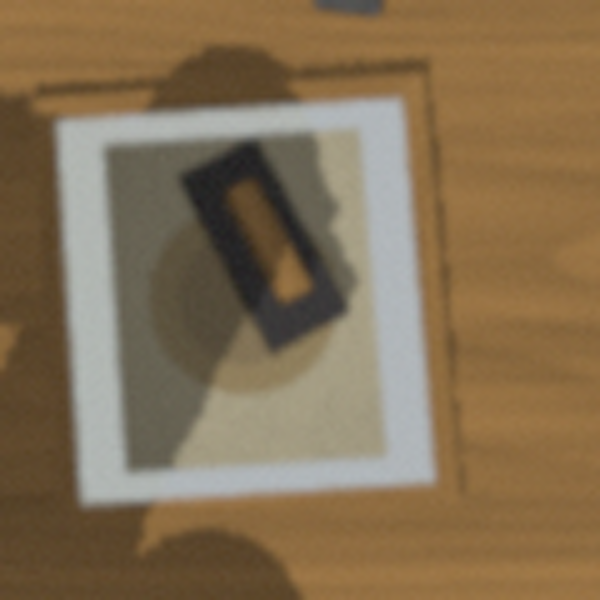

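View pics/z3.png

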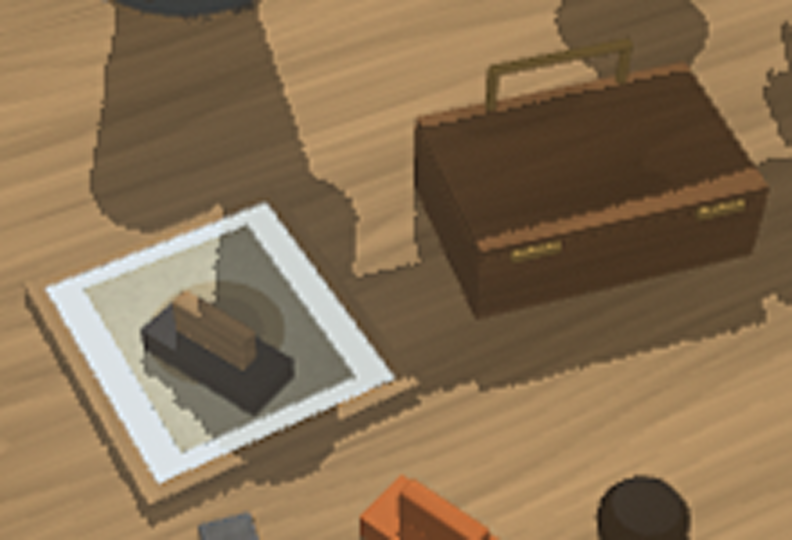

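```bash
cat > h.py <<'E'
import numpy as np
from scipy.spatial.transform import Rotation as R
class Cam: pass
def cam(c):
    k=Cam(); k.K=np.array([[c["fx"],0,c["cx"]],[0,c["fy"],c["cy"]],[0,0,1]]); k.o=np.array(c["xyz"]); k.R=R.from_quat(c["orientation"]).as_matrix(); return k
def ray(k,p):
    d=k.R@np.linalg.solve(k.K,[p[0],p[1],1.]); return d/np.linalg.norm(d)
def plane(k,p,z):
    d=ray(k,p); return k.o+d*(z-k.o[2])/d[2]
def tri(ks,ps):
    A=np.zeros((3,3));b=np.zeros(3);ds=[]
    for k,p in zip(ks,ps):
        d=ray(k,p);P=np.eye(3)-np.outer(d,d);A+=P;b+=P@k.o
    X=np.linalg.solve(A,b)
    res=[np.linalg.norm((np.eye(3)-np.outer(ray(k,p),ray(k,p)))@(X-k.o)) for k,p in zip(ks,ps)]
    return X,res
def proj(k,X):
    v=k.K@(k.R.T@(np.array(X)-k.o)); return v[:2]/v[2]
TOP=cam(dict(fx=456.0630224141928,fy=456.0630224141928,cx=280.43840718970324,cy=215.62879600268815,xyz=[433.70708652,-69.30529322,1336.90546891],orientation=[-0.70263503,0.70836729,-0.0385726,0.05506313]))
SC=cam(dict(fx=429.7653346373198,fy=429.7653346373198,cx=274.26540128350643,cy=214.21548997993384,xyz=[1268.56238738,-421.25405381,958.76802079],orientation=[0.79760317,0.49376999,-0.17621994,-0.29827322]))
E
python3 - <<'E'
from h import *
np.set_printoptions(precision=1,suppress=True)
z1=lambda u,v:(140+u/5-.4,195+v/5-.4)
z2=lambda u,v:(280+u/5-.4,195+v/5-.4)
z3=lambda u,v:(165+u/3.6-.36,125+v/3.6-.36)
T=lambda a,b:print(*tri([TOP,SC],[a,b]))
print("lid corners z80");P=[plane(TOP,z1(*p),80) for p in[(150,105),(597,172),(550,462),(105,392)]]
for p in P: print(p)
print("size",np.linalg.norm(P[0]-P[1]),np.linalg.norm(P[1]-P[2]),np.linalg.norm(P[3]-P[2]),np.linalg.norm(P[0]-P[3]))
print("tri rear L,R, frontR,frontL"); T(z1(150,105),z3(767,187));T(z1(597,172),z3(480,247));T(z1(550,462),z3(415,120));T(z1(105,392),z3(690,68))
print("handle ends");T(z1(190,397),z3(629,44));T(z1(437,433),z3(489,68))
print("weight grip top (top view: ends)")
T(z2(245,180),z3(247,340)); T(z2(290,303),z3(185,294))
print("block corners far-left, near-right...")
for p in [(180,175),(255,137),(347,308),(275,352)]: print(plane(TOP,z2(*p),36))
T(z2(255,137),z3(255,388)) 
T(z2(180,175),z3(294,358)) 
E
```

```text
lid corners z80
[604.5 269.7  80. ]
[564.6  19.2  80. ]
[405.8  45.   80. ]
[445.3 290.5  80. ]
size 253.58922109057747 160.88613735208727 248.67428671097733 160.54368050775483
tri rear L,R, frontR,frontL
[604.2 269.2  76. ] [np.float64(1.708510174942037), np.float64(1.7085101749419365)]
[564.8  20.1  82.7] [np.float64(1.1079706445248039), np.float64(1.1079706445248647)]
[405.9  45.8  75.7] [np.float64(0.5180585771373879), np.float64(0.5180585771374723)]
[446.6 295.4  71.2] [np.float64(2.585982959529783), np.float64(2.585982959529765)]
handle ends
[441.4 232.9 117.3] [np.float64(1.3332400116481262), np.float64(1.3332400116480485)]
[423.2 102.7 124.5] [np.float64(2.123752792659041), np.float64(2.123752792658994)]
weight grip top (top view: ends)
[ 559.7 -174.3   66.9] [np.float64(0.0002456963136649921), np.float64(0.00024569631360136905)]
[ 491.4 -197.9   61.5] [np.float64(0.4496009285048235), np.float64(0.4496009285047936)]
block corners far-left, near-right...
[ 566.  -139.8   36. ]
[ 587.5 -183.1   36. ]
[ 489.4 -233.1   36. ]
[ 464.9 -191.8   36. ]
[ 586.8 -181.8   43.8] [np.float64(0.7399332518454068), np.float64(0.7399332518454044)]
[ 566.2 -139.9   34.1] [np.float64(0.008200398692044851), np.float64(0.008200398692049212)]
```

```bash
python3 - <<'E'
from h import *
np.set_printoptions(precision=3,suppress=True)
M=R.from_quat([0.69809346,-0.11662687,0.11619104,-0.69682375]).as_matrix()
print(M)
z=M[:,2];print("jaw yaw",np.arctan2(z[1],z[0]),"cam side x axis",M[:,0], "yaw",np.arctan2(M[1,0],M[0,0]))
M2=R.from_quat([0.80549979,0.57504627,0.08275287,0.11680686]).as_matrix(); print(M2)
E
```

```text
[[ 0.946 -0.001  0.325]
 [-0.325 -0.002  0.946]
 [-0.    -1.    -0.002]]
jaw yaw 1.2400365404694993 cam side x axis [ 0.946 -0.325 -0.   ] yaw -0.33076037120890306
[[ 0.325  0.907  0.268]
 [ 0.946 -0.311 -0.093]
 [-0.001  0.283 -0.959]]
```

Candidates for the weight, by top-view pixel: the dark block with a wooden grip on the panel (333,243), and two orange look-alikes at (304,168) and (417,262). The close crop shows dark steel with a wooden grip on the print, so I choose that one. The case handle is on the robot's side, with its middle at about (431,167.5,121). I'll go above it first.

Request:
{"fn": "arm_command", "kwargs": {"deltas": [[[0.022,-0.0447,0.003],[0,0,-0.1395]],[[0.022,-0.0447,0.003],[0,0,-0.1395]],[[0.022,-0.0447,0.003],[0,0,-0.1395]],[[0.022,-0.0447,0.003],[0,0,-0.1395]],[[0.022,-0.0447,0.003],[0,0,-0.1395]],[[0.022,-0.0447,0.003],[0,0,-0.1395]],[[0.022,-0.0447,0.003],[0,0,-0.1395]],[[0.022,-0.0447,0.003],[0,0,-0.1395]],[[0.022,-0.0447,0.003],[0,0,-0.1395]],[[0.022,-0.0447,0.003],[0,0,-0.1395]]], "grip": 0.3}}

```text
t: 1.4
tool_pos: [431.4, 166.2, 246.5]
orientation: [0.458, -0.538, 0.538, -0.459]
contact_force: [-0.3, 0.1, 0.6]
finger_gap: 0.702
```

Request:
{"fn": "arm_command", "kwargs": {"deltas": [[[0,0,0],[0,0,0]],[[0,0,0],[0,0,0]]]}}

```text
t: 1.65
tool_pos: [430.7, 168.1, 246.2]
orientation: [-0.46, 0.537, -0.537, 0.46]
contact_force: [0.8, -0.5, -0.4]
finger_gap: 0.699
```

```bash
cat > snap.py <<'E'
import sys,cv2,json
from rig import env
from h import *
np.set_printoptions(precision=3,suppress=True)
tag=sys.argv[1]
for n in sys.argv[2:]:
    c=env.read_camera(n); cv2.imwrite(f"pics/{n}_{tag}.png",c["color"][:,:,::-1])
    json.dump({k:(v if np.isscalar(v) else list(map(float,v))) for k,v in c.items() if k!="color"},open(f"pics/{n}_{tag}.json","w"))
s=env.read_state();M=R.from_quat(s["orientation"]).as_matrix()
print("t",s["t"],"tcp",s["tool_pos"],"jaw",np.arctan2(M[1,2],M[0,2]),"down",M[:,1],"F",s["contact_force"],"gap",s["finger_gap"]*94,"q",s["qpos"])
E
python3 snap.py 1 wrist scene
```

```text
t 1.75 tcp [430.475 168.753 246.148] jaw -0.15266057588365667 down [-0.001  0.    -1.   ] F [-0.193  0.325  0.266] gap 65.6385839962227 q [ 0.127 -0.239  1.988  0.     1.393  0.28 ]
```

View pics/wrist_1.png

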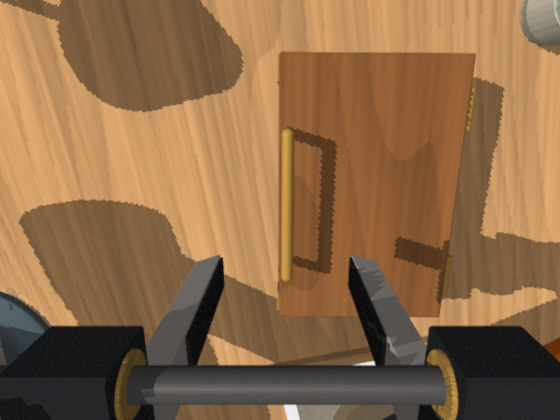

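The wrist view shows the bar upright at column 287, rows 130–280, between the finger columns and parallel to them. I'll refine the bar position from this view plus the earlier ones.

```bash
python3 - <<'E'
from h import *;import json
np.set_printoptions(precision=1,suppress=True)
W=cam(json.load(open("pics/wrist_1.json")))
a,b=(287.5,131),(286.5,278)
A,B=plane(W,a,120.5),plane(W,b,120.5);print(A,B,(A+B)/2,np.arctan2(-(A-B)[0],(A-B)[1]),np.linalg.norm(A-B))
z1=lambda u,v:(140+u/5-.4,195+v/5-.4)
z3=lambda u,v:(165+u/3.6-.36,125+v/3.6-.36)
for w,s,t in((a,z3(627,45),z1(190,397)),(b,z3(491,68),z1(437,433))):
    print(*tri([W,SC],[w,s]),*tri([W,SC,TOP],[w,s,t]))
print("lid corners z80",[plane(W,p,80) for p in((279,52),(475,54),(440,317),(278,316))])
E
```

```text
[441.2 233.9 120.5] [421.4 110.9 120.5] [431.3 172.4 120.5] -0.160007209838328 124.54741129394908
[440.1 232.3 114.8] [np.float64(1.610481578547231), np.float64(1.6104815785472208)] [440.9 232.9 115.7] [np.float64(0.7427543276017379), np.float64(2.5864285473281377), np.float64(1.880710543323593)]
[420.6 109.7 119.6] [np.float64(0.98577493720953), np.float64(0.9857749372095479)] [421.3 106.6 118.6] [np.float64(3.123876098136927), np.float64(3.00231923219952), np.float64(5.039657483563995)]
lid corners z80 [array([443.8, 295.9,  80. ]), array([604.6, 269.3,  80. ]), array([566.6,  24.4,  80. ]), array([403.3,  50.9,  80. ])]
```

Request:
{"fn": "arm_command", "kwargs": {"deltas": [[[0,0,-0.034],[0,0,-0.006]],[[0.0005,0,-0.034],[0,0,0]],[[0,0,-0.034],[0,0,0]],[[0,0,-0.034],[0,0,0]],[[0,0,0],[0,0,0]],[[0,0,0],[0,0,0]]], "grip": 0.5}}

```text
t: 2.5
tool_pos: [432.2, 168.5, 111.7]
orientation: [0.458, -0.538, 0.539, -0.459]
contact_force: [-0.2, 0.9, 0.8]
finger_gap: 0.499
```

```bash
python3 snap.py 2 wrist
```

```text
t 2.55 tcp [432.647 168.42  112.161] jaw -0.15985411086484458 down [ 0.003  0.    -1.   ] F [0.044 0.582 1.22 ] gap 46.920698812113386 q [ 0.126 -0.074  2.103  0.     1.11   0.286]
```

View pics/wrist_2.png

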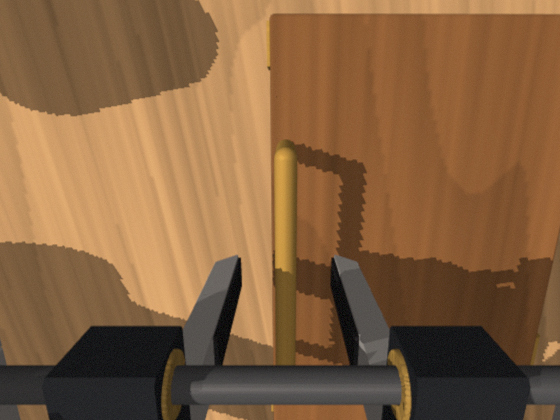

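The bar (column 285) lies centred between the fingers (columns 240 and 332), so I close.

Request:
{"fn": "arm_command", "kwargs": {"deltas": [[[0,0,0],[0,0,0]],[[0,0,0],[0,0,0]],[[0,0,0],[0,0,0]],[[0,0,0],[0,0,0]],[[0,0,0],[0,0,0]]], "grip": 1.0}}

```text
t: 3.18
tool_pos: [431.7, 167.7, 110.5]
orientation: [0.458, -0.539, 0.539, -0.458]
contact_force: [0.1, 0.2, 1.0]
finger_gap: 0.096
```

```bash
python3 - <<'E'
import numpy as np
r=np.hypot(157,50);p0=np.arctan2(50,-157);ux=np.array([.9873,-.1593])
prev=None
for i,t in enumerate(np.linspace(0,1.73,31)):
    p=p0-t;u=r*np.cos(p)+157;z=r*np.sin(p)-50
    c=np.array([u*ux[0],u*ux[1],z]).round(1)
    if prev is not None: print(i,round(t,3),"[[%.4f, %.4f, %.4f], [0,0,0]],"%tuple((c-prev)/1000), c)
    prev=c
E
```

```text
1 0.058 [[0.0031, -0.0005, 0.0090], [0,0,0]], [ 3.1 -0.5  9. ]
2 0.115 [[0.0036, -0.0006, 0.0087], [0,0,0]], [ 6.7 -1.1 17.7]
3 0.173 [[0.0041, -0.0006, 0.0086], [0,0,0]], [10.8 -1.7 26.3]
4 0.231 [[0.0046, -0.0008, 0.0083], [0,0,0]], [15.4 -2.5 34.6]
5 0.288 [[0.0050, -0.0008, 0.0080], [0,0,0]], [20.4 -3.3 42.6]
6 0.346 [[0.0055, -0.0009, 0.0077], [0,0,0]], [25.9 -4.2 50.3]
7 0.404 [[0.0059, -0.0009, 0.0073], [0,0,0]], [31.8 -5.1 57.6]
8 0.461 [[0.0064, -0.0011, 0.0071], [0,0,0]], [38.2 -6.2 64.7]
9 0.519 [[0.0067, -0.0010, 0.0066], [0,0,0]], [44.9 -7.2 71.3]
10 0.577 [[0.0071, -0.0012, 0.0062], [0,0,0]], [52.  -8.4 77.5]
11 0.634 [[0.0074, -0.0012, 0.0058], [0,0,0]], [59.4 -9.6 83.3]
12 0.692 [[0.0078, -0.0012, 0.0054], [0,0,0]], [ 67.2 -10.8  88.7]
13 0.75 [[0.0080, -0.0013, 0.0049], [0,0,0]], [ 75.2 -12.1  93.6]
14 0.807 [[0.0083, -0.0014, 0.0044], [0,0,0]], [ 83.5 -13.5  98. ]
15 0.865 [[0.0085, -0.0013, 0.0039], [0,0,0]], [ 92.  -14.8 101.9]
16 0.923 [[0.0088, -0.0015, 0.0034], [0,0,0]], [100.8 -16.3 105.3]
17 0.98 [[0.0089, -0.0014, 0.0030], [0,0,0]], [109.7 -17.7 108.3]
18 1.
[... 172 characters left out ...]
]], [137.3 -22.2 113.8]
21 1.211 [[0.0093, -0.0015, 0.0008], [0,0,0]], [146.6 -23.7 114.6]
22 1.269 [[0.0094, -0.0015, 0.0002], [0,0,0]], [156.  -25.2 114.8]
23 1.326 [[0.0094, -0.0015, -0.0004], [0,0,0]], [165.4 -26.7 114.4]
24 1.384 [[0.0093, -0.0015, -0.0008], [0,0,0]], [174.7 -28.2 113.6]
25 1.442 [[0.0093, -0.0015, -0.0015], [0,0,0]], [184.  -29.7 112.1]
26 1.499 [[0.0092, -0.0015, -0.0019], [0,0,0]], [193.2 -31.2 110.2]
27 1.557 [[0.0090, -0.0014, -0.0025], [0,0,0]], [202.2 -32.6 107.7]
28 1.615 [[0.0089, -0.0015, -0.0030], [0,0,0]], [211.1 -34.1 104.7]
29 1.672 [[0.0087, -0.0014, -0.0036], [0,0,0]], [219.8 -35.5 101.1]
30 1.73 [[0.0085, -0.0013, -0.0040], [0,0,0]], [228.3 -36.8  97.1]
```

Request:
{"fn": "arm_command", "kwargs": {"deltas": [[[0.0031,-0.0005,0.009],[0,0,0]],[[0.0036,-0.0006,0.0087],[0,0,0]],[[0.0041,-0.0006,0.0086],[0,0,0]],[[0.0046,-0.0008,0.0083],[0,0,0]],[[0.005,-0.0008,0.008],[0,0,0]],[[0.0055,-0.0009,0.0077],[0,0,0]],[[0.0059,-0.0009,0.0073],[0,0,0]],[[0.0064,-0.0011,0.0071],[0,0,0]]]}}

```text
t: 4.18
tool_pos: [468.7, 161.7, 175.8]
orientation: [-0.459, 0.54, -0.537, 0.457]
contact_force: [-8.2, 0.4, 2.4]
finger_gap: 0.097
```

```bash
python3 snap.py 3 scene
```

```text
t 4.225 tcp [469.865 161.544 177.045] jaw -0.1608927577179859 down [-0.002 -0.    -1.   ] F [-9.267 -0.56   4.789] gap 9.190852770399564 q [ 0.102 -0.078  1.977  0.     1.245  0.263]
```

View pics/scene_3.png

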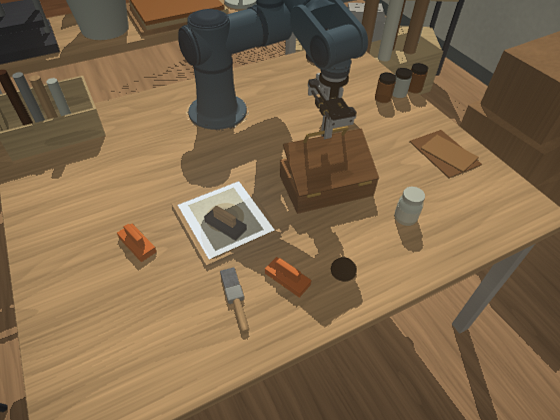

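The lid is lifting, with its front edge at about (325,140) and the fingers holding the bar. Forces are small, so I continue.

Request:
{"fn": "arm_command", "kwargs": {"deltas": [[[0.0067,-0.001,0.0066],[0,0,0]],[[0.0071,-0.0012,0.0062],[0,0,0]],[[0.0074,-0.0012,0.0058],[0,0,0]],[[0.0078,-0.0012,0.0054],[0,0,0]],[[0.008,-0.0013,0.0049],[0,0,0]],[[0.0083,-0.0014,0.0044],[0,0,0]],[[0.0085,-0.0013,0.0039],[0,0,0]],[[0.0088,-0.0015,0.0034],[0,0,0]],[[0.0089,-0.0014,0.003],[0,0,0]],[[0.0091,-0.0015,0.0023],[0,0,0]]]}}

```text
t: 5.48
tool_pos: [551.5, 148.3, 222.4]
orientation: [0.458, -0.538, 0.539, -0.459]
contact_force: [-3.0, -0.6, 2.4]
finger_gap: 0.097
```

Request:
{"fn": "arm_command", "kwargs": {"deltas": [[[0.0092,-0.0015,0.0019],[0,0,0]],[[0.0093,-0.0015,0.0013],[0,0,0]],[[0.0093,-0.0015,0.0008],[0,0,0]],[[0.0094,-0.0015,0.0002],[0,0,0]],[[0.0094,-0.0015,-0.0004],[0,0,0]]]}}

```text
t: 6.1
tool_pos: [597.7, 140.8, 224.6]
orientation: [0.458, -0.539, 0.539, -0.458]
contact_force: [-1.5, -2.1, 2.9]
finger_gap: 0.094
```

```bash
python3 snap.py 4 scene
```

```text
t 6.15 tcp [598.541 140.658 224.541] jaw -0.1615901304723701 down [ 0.001  0.    -1.   ] F [-1.363 -1.409  3.404] gap 9.08236460744758 q [0.047 0.157 1.645 0.    1.339 0.208]
```

View pics/scene_4.png

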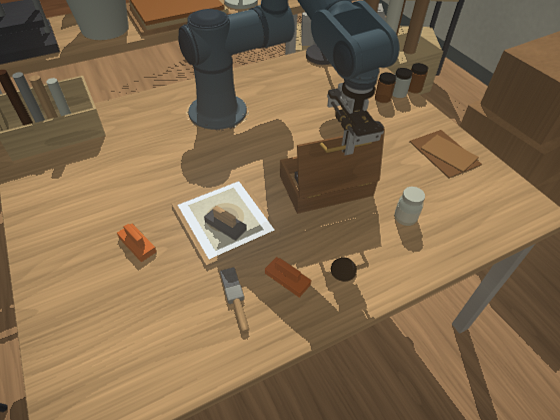

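The lid stands nearly upright (its panel at about (340,170)), with the fingers still on the bar at (362,148).

Request:
{"fn": "arm_command", "kwargs": {"deltas": [[[0.0093,-0.0015,-0.0008],[0,0,0]],[[0.0093,-0.0015,-0.0015],[0,0,0]],[[0.0092,-0.0015,-0.0019],[0,0,0]],[[0.009,-0.0014,-0.0025],[0,0,0]],[[0.0089,-0.0015,-0.003],[0,0,0]],[[0.0087,-0.0014,-0.0036],[0,0,0]],[[0.005,-0.0008,-0.003],[0,0,0]],[[0,0,0],[0,0,0]]]}}

```text
t: 7.15
tool_pos: [657.1, 131.2, 208.6]
orientation: [0.458, -0.538, 0.539, -0.458]
contact_force: [-0.4, -2.9, 1.1]
finger_gap: 0.096
```

```bash
python3 snap.py 5 scene wrist
```

```text
t 7.25 tcp [656.674 131.311 208.772] jaw -0.16100539641173886 down [ 0.001 -0.    -1.   ] F [-0.383 -3.772  1.183] gap 9.448603076345995 q [ 0.029  0.296  1.511 -0.     1.334  0.19 ]
```

View pics/scene_5.png

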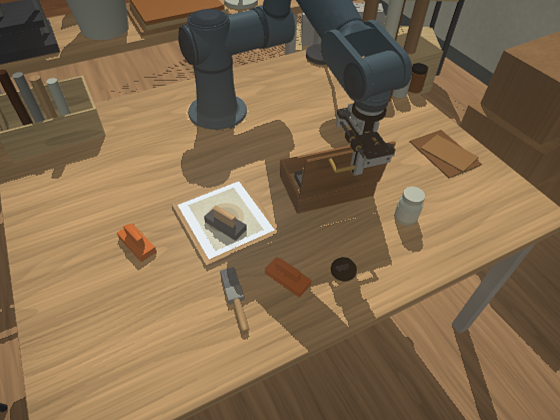

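View pics/wrist_5.png

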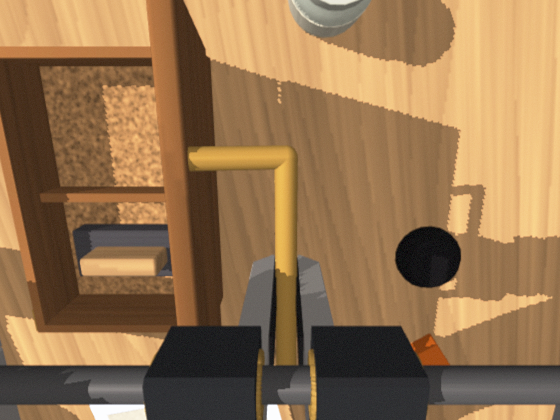

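The lid leans back with the bar still pinched. The wrist view shows the stored weight in the right (−y) bay at (125,255), so the empty bay is the left one, at (100,120). I release gently with a small opening.

Request:
{"fn": "arm_command", "kwargs": {"deltas": [[[0,0,0],[0,0,0]],[[0,0,0],[0,0,0]],[[0,0,0],[0,0,0]],[[0,0,0],[0,0,0]]], "grip": 0.7}}

```text
t: 7.75
tool_pos: [656.3, 131.7, 208.5]
orientation: [-0.458, 0.539, -0.538, 0.458]
contact_force: [0.2, -0.2, -0.6]
finger_gap: 0.297
```

```bash
python3 snap.py 6 wrist
```

```text
t 7.8 tcp [656.384 131.656 208.574] jaw -0.16087101902484074 down [ 0.  0. -1.] F [ 0.235 -0.421 -0.348] gap 28.20218380663528 q [0.029 0.296 1.511 0.    1.335 0.19 ]
```

View pics/wrist_6.png

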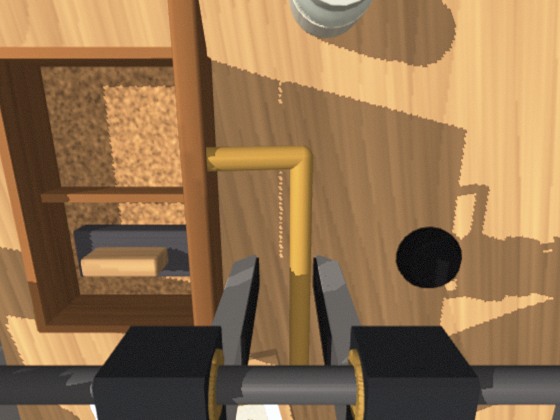

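The lid has settled back onto its stop: the bar is now at column 301, standing free between the fingers at 259 and 315. I centre on it, lift out and go to the weight.

Request:
{"fn": "arm_command", "kwargs": {"deltas": [[[0.005,-0.001,0],[0,0,0]],[[0,0,0.02],[0,0,0]],[[0,0,0.04],[0,0,0]],[[0,0,0.04],[0,0,0]]]}}

```text
t: 8.3
tool_pos: [661.6, 130.5, 311.3]
orientation: [0.458, -0.538, 0.539, -0.459]
contact_force: [0.0, -0.7, -0.5]
finger_gap: 0.302
```

Request:
{"fn": "arm_command", "kwargs": {"deltas": [[[-0.0112,-0.0265,0],[0,0,0.1838]],[[-0.0112,-0.0265,0],[0,0,0.1838]],[[-0.0112,-0.0265,0],[0,0,0.1838]],[[-0.0112,-0.0265,0],[0,0,0.1838]],[[-0.0112,-0.0265,0],[0,0,0.1838]],[[-0.0112,-0.0265,0],[0,0,0.1838]],[[-0.0112,-0.0265,0],[0,0,0.1838]],[[-0.0112,-0.0265,0],[0,0,0.1838]],[[-0.0112,-0.0265,0],[0,0,0.1838]],[[-0.0112,-0.0265,0],[0,0,0.1838]]], "grip": 0.4}}

```text
t: 9.55
tool_pos: [549.4, -135.5, 310.5]
orientation: [0.706, 0.04, -0.039, -0.706]
contact_force: [-0.1, -0.3, 0.3]
finger_gap: 0.6
```

Request:
{"fn": "arm_command", "kwargs": {"deltas": [[[-0.0112,-0.0265,-0.03],[0,0,0.1838]],[[-0.0112,-0.0265,-0.03],[0,0,0.1838]],[[0,0,0],[0,0,0]],[[0,0,0],[0,0,0]]]}}

```text
t: 10.05
tool_pos: [527.9, -187.5, 250.6]
orientation: [0.688, 0.166, -0.164, -0.687]
contact_force: [0.6, -0.4, 0.4]
finger_gap: 0.6
```

```bash
python3 snap.py 7 scene wrist top
```

```text
t 10.2 tcp [ 528.104 -187.133  250.483] jaw 2.0448072108699775 down [ 0.003 -0.001 -1.   ] F [-0.218 -0.329  0.23 ] gap 56.304637071763054 q [-0.543  0.006  1.758  0.     1.375 -2.588]
```

View pics/scene_7.png

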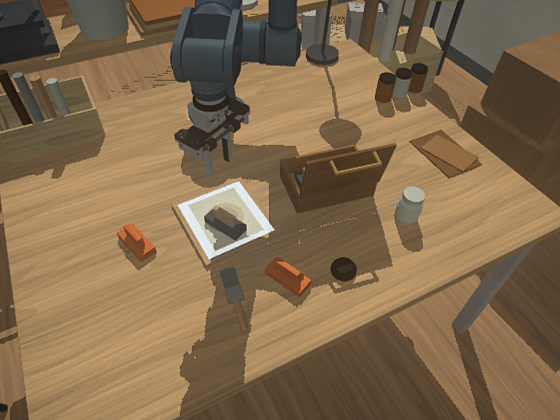

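View pics/wrist_7.png

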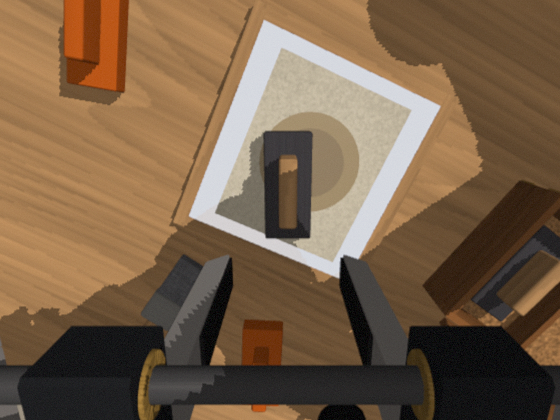

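View pics/top_7.png

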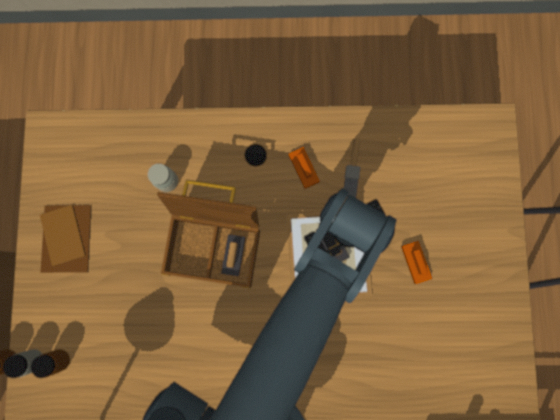

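Lid open on its stop (scene, bar at (357,160)). In the wrist view the dark weight is upright at columns 264–312, rows 131–238, with its grip at (288,192). Next I measure the grip, and the bay from the top view.

```bash
python3 - <<'E'
from h import *;import json,cv2
np.set_printoptions(precision=1,suppress=True)
W=cam(json.load(open("pics/wrist_7.json")))
z2=lambda u,v:(280+u/5-.4,195+v/5-.4)
z3=lambda u,v:(165+u/3.6-.36,125+v/3.6-.36)
# grip ends: near robot end is image bottom? project to check
for X in((560,-174,70),(491,-198,70)):print(proj(W,X))
P=[plane(W,p,70) for p in((279,157),(297,155),(297,228),(280,229))];print("grip",P,np.mean(P,0))
Q=[plane(W,p,36) for p in((264,131),(312,131),(310,238),(265,238))];print("block",Q,np.mean(Q,0))
d=Q[0]-Q[3];print(np.arctan2(d[1],d[0]));d=Q[1]-Q[2];print(np.arctan2(d[1],d[0]))
t=cv2.imread("pics/top_7.png");cv2.imwrite("pics/z4.png",cv2.resize(t[175:295,150:270],None,fx=5,fy=5,interpolation=cv2.INTER_CUBIC))
w=cv2.imread("pics/wrist_7.png");cv2.imwrite("pics/z5.png",cv2.resize(w[115:250,240:340],None,fx=4,fy=4,interpolation=cv2.INTER_CUBIC))
E
```

```text
[282.1 230.4]
[292.6 157.2]
grip [array([ 496.6, -209.5,   70. ]), array([ 487.3, -195.3,   70. ]), array([ 551., -162.,   70.]), array([ 559.6, -176.6,   70. ])] [ 523.6 -185.9   70. ]
block [array([ 484.5, -233.3,   36. ]), array([ 462.4, -190.2,   36. ]), array([ 564.3, -138. ,   36. ]), array([ 586.8, -181.9,   36. ])] [ 524.5 -185.9   36. ]
-2.6761294994332836
-2.6677521293666357
```

View pics/z4.png

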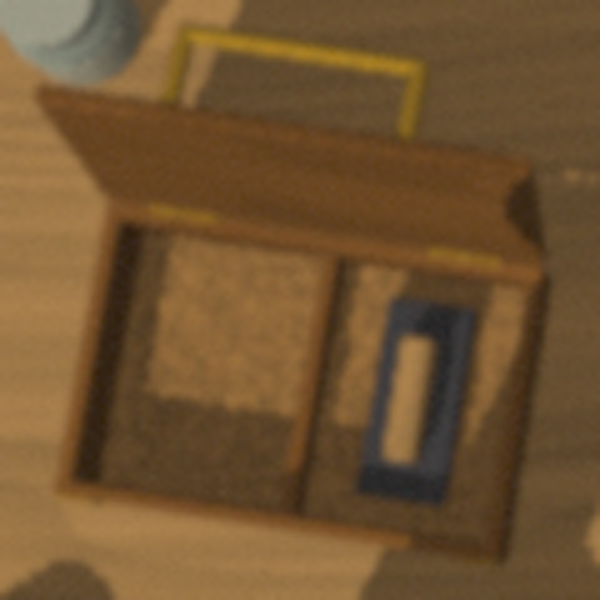

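View pics/z5.png

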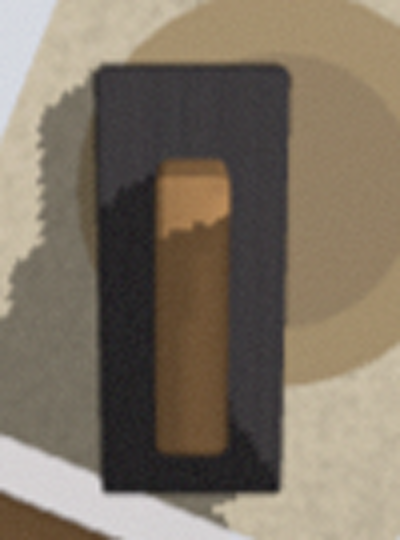

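```bash
python3 - <<'E'
from h import *;import json
np.set_printoptions(precision=1,suppress=True)
z4=lambda u,v:(150+u/5-.4,175+v/5-.4)
W=cam(json.load(open("pics/wrist_7.json")))
z3=lambda u,v:(165+u/3.6-.36,125+v/3.6-.36)
print("grip top far end/near end W+SC", tri([W,SC],[(288,227),z3(247,340)]),tri([W,SC],[(288,157),z3(185,294)]))
P=[plane(TOP,z4(*p),70) for p in((115,207),(62,488),(503,560),(547,275))];print(P)
# model of the case: bay floor centre
c=np.array([504.5,158]);y=-.16;ux=np.array([np.cos(y),np.sin(y)]);uy=np.array([-np.sin(y),np.cos(y)])
for c in (np.array([504.5,158.]),):
    b=c+60.5*uy;print("bay",b)
    for s,z in(((-74.5,4),42),((74.5,4),42),((-74.5,-4),42)): print("part",(proj(TOP,[*(c+s[0]*ux+s[1]*uy),z])-[150,175]+.4)*5)
    for s in((-82.5,125),(82.5,125),(-82.5,-125),(82.5,-125)): print("rim",(proj(TOP,[*(c+s[0]*ux+s[1]*uy),70])-[150,175]+.4)*5)
    for s in((-74.5,117),(74.5,117),(-74.5,4),(74.5,4)): print("floor",(proj(TOP,[*(c+s[0]*ux+s[1]*uy),8])-[150,175]+.4)*5)
E
```

```text
grip top far end/near end W+SC (array([ 556.1, -171.2,   62.4]), [np.float64(1.8698501527012732), np.float64(1.869850152701258)]) (array([ 493.8, -199.9,   64.2]), [np.float64(1.717960150827266), np.float64(1.7179601508273366)])
[array([604.6, 263.8,  70. ]), array([447.6, 289.5,  70. ]), array([406.6,  44.2,  70. ]), array([563.9,  19.9,  70. ])]
bay [514.1 217.7]
part [278.6 515.6]
part [323.8 256.4]
part [292.5 517.8]
rim [ 52.7 496.4]
rim [107.2 204.9]
rim [496.6 566.4]
rim [544.3 271.3]
floor [ 99.1 485.4]
floor [145.5 234.1]
floor [289.6 515.4]
floor [333.4 262.7]
```

Two-view grip top is about 62–64 mm at its rounded ends (text 70, agreeing within error). Weight at (525,−186), yaw 0.47; bay at about (515,216). I go down over the grip.

Request:
{"fn": "arm_command", "kwargs": {"deltas": [[[-0.003,0.001,-0.03],[0,0,0]],[[0,0,-0.035],[0,0,0]],[[0,0,-0.035],[0,0,0]],[[0,0,-0.035],[0,0,0]],[[0,0,-0.028],[0,0,0]],[[0,0,-0.015],[0,0,0]],[[0,0,-0.01],[0,0,0]],[[0,0,-0.009],[0,0,0]],[[0,0,0],[0,0,0]],[[0,0,0],[0,0,0]]]}}

```text
t: 11.45
tool_pos: [524.5, -186.8, 52.2]
orientation: [0.688, 0.166, -0.166, -0.687]
contact_force: [0.2, -0.1, -0.1]
finger_gap: 0.602
```

```bash
python3 snap.py 8 wrist scene;python3 - <<'E'
import cv2
s=cv2.imread("pics/scene_8.png");cv2.imwrite("pics/z6.png",cv2.resize(s[150:270,150:300],None,fx=4,fy=4,interpolation=cv2.INTER_CUBIC))
E
```

```text
t 11.55 tcp [ 524.466 -186.814   52.24 ] jaw 2.0445450536741547 down [ 0.001 -0.001 -1.   ] F [-0.212 -0.379 -0.086] gap 56.441666280156795 q [-0.546  0.24   1.895  0.     1.005 -2.59 ]
```

View pics/wrist_8.png

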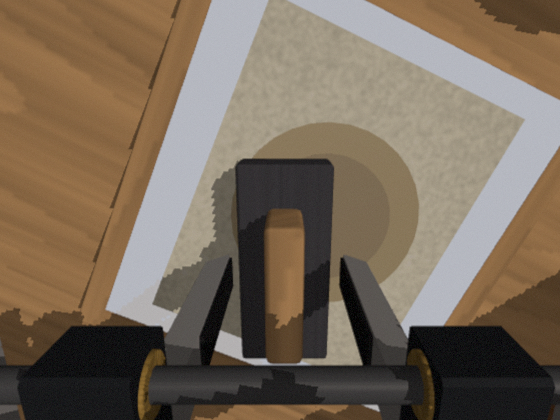

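View pics/z6.png

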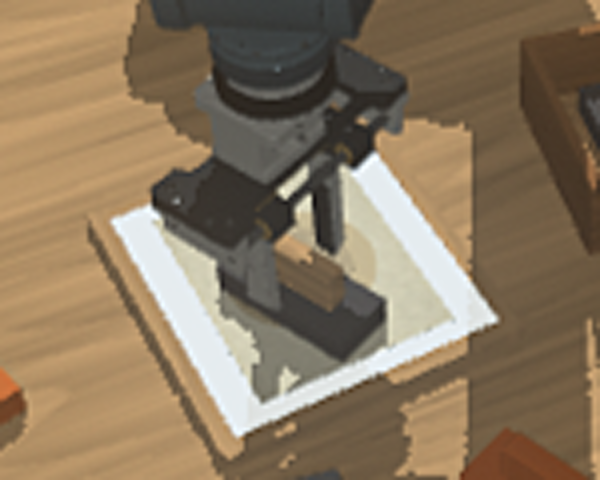

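The grip (column 285) is centred between the fingers (columns 233 and 341), with the fingertips just above the block. I close, then lift a little.

Request:
{"fn": "arm_command", "kwargs": {"deltas": [[[0,0,0],[0,0,0]],[[0,0,0],[0,0,0]],[[0,0,0],[0,0,0]],[[0,0,0],[0,0,0]],[[0,0,0],[0,0,0]],[[0,0,0],[0,0,0]],[[0,0,0.01],[0,0,0]],[[0,0,0.02],[0,0,0]],[[0,0,0],[0,0,0]],[[0,0,0],[0,0,0]]], "grip": 1.0}}

```text
t: 12.8
tool_pos: [523.0, -185.8, 80.3]
orientation: [-0.687, -0.165, 0.167, 0.688]
contact_force: [0.2, -0.2, -7.7]
finger_gap: 0.189
```

```bash
python3 snap.py 9 wrist scene;python3 - <<'E'
import cv2
s=cv2.imread("pics/scene_9.png");cv2.imwrite("pics/z7.png",cv2.resize(s[150:270,150:300],None,fx=4,fy=4,interpolation=cv2.INTER_CUBIC))
E
```

```text
t 12.9 tcp [ 522.964 -185.824   80.181] jaw 2.0445327048056274 down [-0.002  0.002 -1.   ] F [-0.459 -0.065 -7.875] gap 17.73488284145188 q [-0.546  0.193  1.889  0.     1.062 -2.59 ]
```

View pics/z7.png

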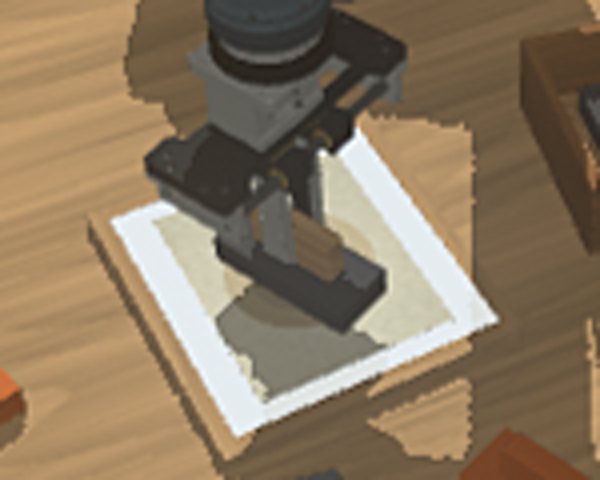

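View pics/wrist_9.png

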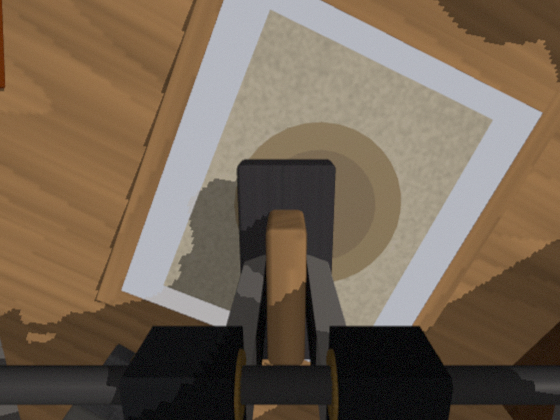

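Weight is held (−7.8 N, gap 17.7 mm) and level, clear of the panel. I raise it and carry it over the bay.

Request:
{"fn": "arm_command", "kwargs": {"deltas": [[[0,0,0.02],[0,0,0]],[[0,0,0.03],[0,0,0]],[[0,0,0.03],[0,0,0]],[[0,0,0.02],[0,0,0]],[[-0.0005,0.015,0],[0,0,-0.03]],[[-0.0005,0.03,0],[0,0,-0.05]],[[-0.0005,0.03,0],[0,0,-0.05]],[[-0.0005,0.03,0],[0,0,-0.05]],[[-0.0005,0.03,0],[0,0,-0.05]],[[-0.0005,0.03,0],[0,0,-0.05]]]}}

```text
t: 14.15
tool_pos: [520.2, -20.3, 180.4]
orientation: [-0.704, -0.067, 0.068, 0.704]
contact_force: [0.1, -0.2, -8.3]
finger_gap: 0.191
```

Request:
{"fn": "arm_command", "kwargs": {"deltas": [[[-0.0006,0.03,0],[0,0,-0.05]],[[-0.0006,0.03,0],[0,0,-0.05]],[[-0.0006,0.03,0],[0,0,-0.05]],[[-0.0006,0.03,0],[0,0,-0.05]],[[-0.0006,0.03,0],[0,0,-0.05]],[[-0.0006,0.03,0],[0,0,-0.05]],[[-0.0006,0.03,0],[0,0,-0.05]],[[-0.0006,0.027,0],[0,0,-0.004]],[[0,0,0],[0,0,0]],[[0,0,0],[0,0,0]]]}}

```text
t: 15.4
tool_pos: [515.7, 215.0, 180.7]
orientation: [0.705, -0.057, 0.056, -0.705]
contact_force: [1.2, -0.4, -8.2]
finger_gap: 0.193
```

```bash
python3 snap.py 10 wrist scene top
```

```text
t 15.55 tcp [516.121 214.715 181.224] jaw 1.4095839827418923 down [-0.001 -0.    -1.   ] F [ 0.559  0.292 -7.661] gap 17.393937561669475 q [ 0.191  0.069  1.823 -0.     1.251 -1.218]
```

View pics/wrist_10.png

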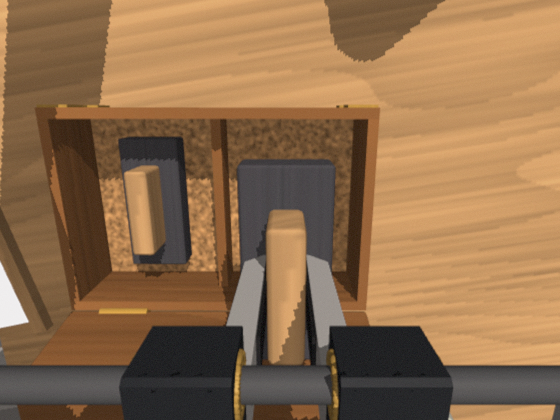

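View pics/scene_10.png

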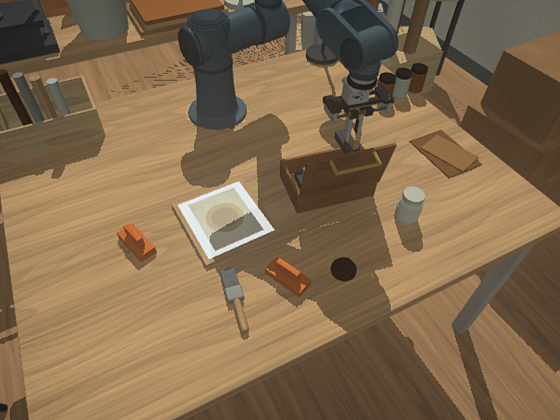

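```bash
python3 - <<'E'
from h import *;import json
np.set_printoptions(precision=1,suppress=True)
W=cam(json.load(open("pics/wrist_10.json")))
f=[plane(W,p,70) for p in((38,109),(379,106))];print(f)
d=f[1]-f[0];L=np.linalg.norm(d);uy=d/L;print(L,np.arctan2(-uy[0],uy[1]));ux=np.array([uy[1],-uy[0],0])
c=(f[0]+f[1])/2+82.5*ux;print("case",c,"bay",c+60.5*uy)
print("partition top centre z42",plane(W,(221.5,190),42)-c, "left rim mid",plane(W,(370,200),70)-c)
# weight in hand: block top z = TCP-39+24... front corners
zt=181.2-39+24
g=[plane(W,p,zt) for p in((238,161),(335,161))];print(g,np.linalg.norm(g[1]-g[0])); m=(g[0]+g[1])/2;d=g[1]-g[0];e=d/np.linalg.norm(d);print("weight centre",m+57.5*np.array([e[1],-e[0],0]),np.arctan2(-e[0],e[1]))
E
```

```text
[array([405.3,  52.6,  70. ]), array([442.6, 295.9,  70. ])]
246.11043869403136 -0.15178545860382173
case [505.5 161.8  70. ] bay [514.6 221.6  70. ]
partition top centre z42 [-15.4   3.4 -28. ] left rim mid [  5.5 121.    0. ]
[array([454.1, 202.2, 166.2]), array([461.7, 249.3, 166.2])] 47.64401247065473
weight centre [514.7 216.6 166.2] -0.16016939535516214
```

Request:
{"fn": "arm_command", "kwargs": {"deltas": [[[0,0.003,-0.015],[0,0,0]],[[0,0,-0.02],[0,0,0]],[[0,0,-0.02],[0,0,0]],[[0,0,-0.02],[0,0,0]],[[0,0,-0.02],[0,0,0]],[[0,0,-0.015],[0,0,0]],[[0,0,-0.01],[0,0,0]],[[0,0,-0.004],[0,0,0]],[[0,0,0],[0,0,0]]]}}

```text
t: 16.68
tool_pos: [516.4, 218.5, 57.7]
orientation: [-0.705, 0.056, -0.057, 0.705]
contact_force: [0.2, 0.2, -7.8]
finger_gap: 0.188
```

```bash
python3 snap.py 11 wrist
```

```text
t 16.725 tcp [516.713 218.581  58.094] jaw 1.4106212402526557 down [ 0.001  0.    -1.   ] F [-0.48  -0.456 -7.404] gap 17.696862507690792 q [ 0.198  0.239  1.883 -0.     1.019 -1.212]
```

View pics/wrist_11.png

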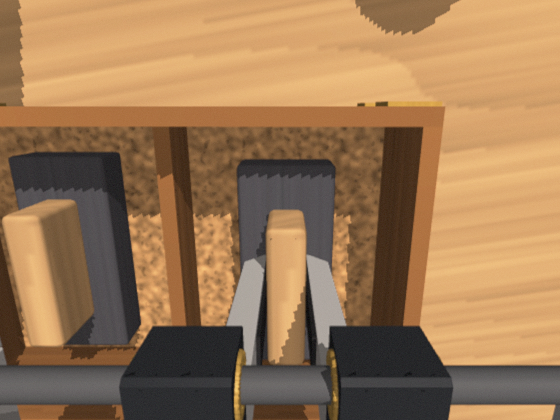

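The weight hangs centred in the left bay (columns 238–335, between the partition at 180 and the wall at 390), parallel to the stored one. I go down slowly until contact.

Request:
{"fn": "arm_command", "kwargs": {"deltas": [[[0,0,-0.003],[0,0,0]],[[0,0,-0.003],[0,0,0]],[[0,0,-0.002],[0,0,0]],[[0,0,0],[0,0,0]],[[0,0,0],[0,0,0]]]}}

```text
t: 17.35
tool_pos: [516.3, 218.5, 49.6]
orientation: [-0.705, 0.057, -0.057, 0.705]
contact_force: [1.1, -0.7, -7.7]
finger_gap: 0.188
```

Request:
{"fn": "arm_command", "kwargs": {"deltas": [[[0,0,-0.001],[0,0,0]],[[0,0,0],[0,0,0]],[[0,0,0],[0,0,0]]]}}

```text
t: 17.73
tool_pos: [516.2, 218.5, 48.6]
orientation: [-0.705, 0.057, -0.057, 0.705]
contact_force: [0.5, -0.8, -8.7]
finger_gap: 0.189
```

Request:
{"fn": "arm_command", "kwargs": {"deltas": [[[0,0,-0.001],[0,0,0]],[[0,0,0],[0,0,0]],[[0,0,0],[0,0,0]]]}}

```text
t: 18.1
tool_pos: [516.4, 218.5, 47.7]
orientation: [-0.705, 0.056, -0.057, 0.705]
contact_force: [-0.2, -1.1, -7.3]
finger_gap: 0.189
```

Request:
{"fn": "arm_command", "kwargs": {"deltas": [[[0,0,-0.001],[0,0,0]],[[0,0,0],[0,0,0]],[[0,0,0],[0,0,0]]]}}

```text
t: 18.48
tool_pos: [516.4, 218.5, 47.7]
orientation: [0.705, -0.057, 0.056, -0.705]
contact_force: [-4.8, -1.1, 4.7]
finger_gap: 0.188
```

Contact (force went from −7 to +5 N), so the weight is on the floor. I release and lift.

Request:
{"fn": "arm_command", "kwargs": {"deltas": [[[0,0,0],[0,0,0]],[[0,0,0],[0,0,0]],[[0,0,0],[0,0,0]],[[0,0,0],[0,0,0]]], "grip": 0.58}}

```text
t: 18.98
tool_pos: [516.4, 218.5, 46.6]
orientation: [-0.705, 0.056, -0.057, 0.705]
contact_force: [-0.1, -0.8, 0.4]
finger_gap: 0.421
```

Request:
{"fn": "arm_command", "kwargs": {"deltas": [[[0,0,0.01],[0,0,0]],[[0,0,0.02],[0,0,0]],[[0,0,0.04],[0,0,0]],[[0,0,0.04],[0,0,0]],[[-0.01,0,0.04],[0,0,0]],[[-0.02,0,0.03],[0,0,0]],[[-0.03,0,0.03],[0,0,0]],[[-0.03,0,0],[0,0,0]],[[0,0,0],[0,0,0]]]}}

```text
t: 20.1
tool_pos: [425.5, 218.7, 258.5]
orientation: [-0.704, 0.055, -0.057, 0.705]
contact_force: [0.2, 0.0, -0.0]
finger_gap: 0.42
```

```bash
python3 snap.py 12 wrist scene top; python3 - <<'E'
import cv2
s=cv2.imread("pics/scene_12.png");cv2.imwrite("pics/z8.png",cv2.resize(s[100:300,200:440],None,fx=3,fy=3,interpolation=cv2.INTER_CUBIC))
E
```

```text
t 20.25 tcp [426.802 218.42  257.071] jaw 1.410380001641269 down [ 0.001  0.    -1.   ] F [-0.188 -0.476 -0.133] gap 39.60399250323508 q [ 0.236 -0.203  1.938 -0.     1.405 -1.174]
```

View pics/wrist_12.png

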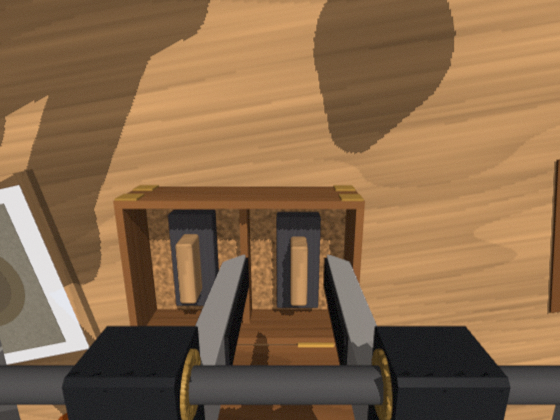

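View pics/z8.png

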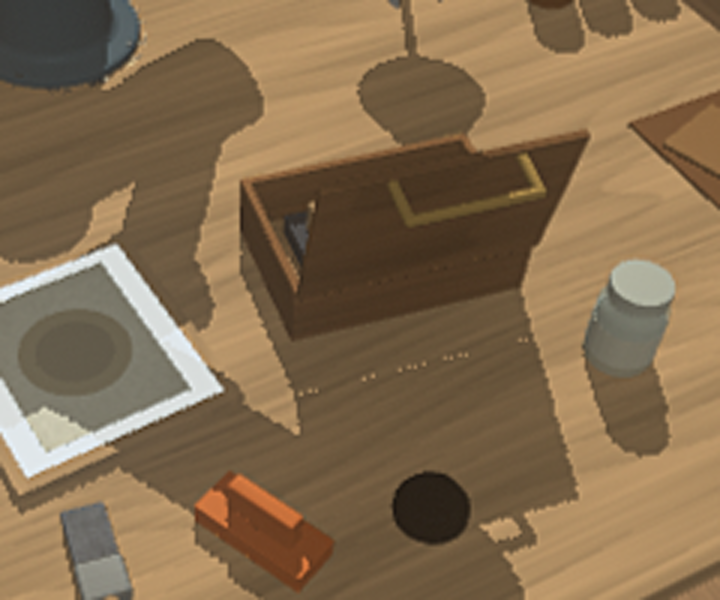

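View pics/top_12.png

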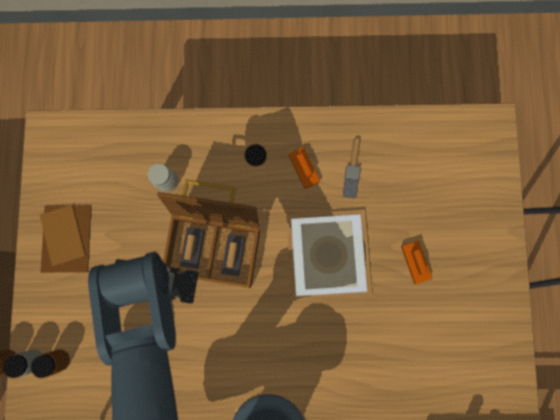

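Both weights lie parallel in their bays (wrist (298,260) and (193,258)), and the lid is on its stop. The bystanders are at their earlier pixels (jar (161,178), loupe (256,155), brush (352,170) in the top view). A quick numeric check before handing in.

```bash
python3 - <<'E'
from h import *;import json
np.set_printoptions(precision=1,suppress=True)
W=cam(json.load(open("pics/wrist_12.json")))
for n,ps in (("weight",((277,212),(321,212),(319,308),(279,308))),("stored",((169,211),(217,211),(216,305),(175,305)))):
    Q=np.array([plane(W,p,32) for p in ps]);d=Q[2]-Q[1];print(n,Q.mean(0),np.linalg.norm(d),np.arctan2(d[1],d[0]))
f=[plane(W,p,70) for p in((117,205),(363,205))];print(f) 
f=[plane(W,p,70) for p in((119,197),(363,192))];d=f[1]-f[0];uy=d/np.linalg.norm(d);ux=np.array([uy[1],-uy[0],0]);c=(f[0]+f[1])/2+82.5*ux;print("bay",c+60.5*uy)
# lid angle from bar in top & scene (hinge 586.5,144,70.5)
s=cam(json.load(open("pics/scene_12.json")));t=cam(json.load(open("pics/top_12.json")))
z8=lambda u,v:(200+u/3-.33,100+v/3-.33)
A,r1=tri([s,t],[z8(541,189),(234.5,187.5)]);B,r2=tri([s,t],[z8(410,221),(234.5,187.5)])
print(A,r1,B,r2)
C,r3=tri([s,t],[z8(541,189),(187.5,182)]);print(C,r3)
m=(B+C)/2-np.array([586.5,144,70.5]);u=m[0]*.9873-m[1]*.1593;print("lid",np.arctan2(50,-157)-np.arctan2(m[2],u))
E
```

```text
weight [514.6 221.4  32. ] 119.70408028582034 -0.1520750187323402
stored [492.9 102.9  32. ] 116.96432637570177 -0.22276932768515761
[array([408.6,  53.1,  70. ]), array([447.5, 294.4,  70. ])]
bay [507.8 225.1  70. ]
[680.  110.3 253.8] [np.float64(53.0401796132735), np.float64(53.04017961327355)] [655.4  71.2 217.2] [np.float64(0.24538986302982876), np.float64(0.2453898630298448)]
[671.3 190.6 217.7] [np.float64(1.2488655456216853), np.float64(1.248865545621611)]
lid 1.7502488468436905
```

Lid 1.750 rad; the weight is within about 8 mm of the bay centre and aligned to within 0.01 rad. I hand in.

```bash
python3 - <<'E'
from rig import env
print(env.finish_job())
E
```

```text
the job is handed in; nothing more can be done
None
```

I opened the lid by its bar, let it settle onto its stop, and set the weight down gently in the empty left bay, lengthwise beside the stored one. The job was handed in at about 20 s of the 64 s allowed; no verdict was reported.

**Last checks before handing in:**
- **Lid:** two views put it at about 1.75 rad, with the bar free of the fingers.
- **Weight:** it reads about (515, 221) mm at yaw −0.15. My bay-centre estimates ranged over (508–515, 215–225) mm, so it is within about 10 mm of centre and parallel to the case. I judged it to be on the floor from the force change at contact (about −7 N to +5 N), at the expected height. I took no separate height or level measurement after release.
- **Stored weight and other objects:** the jar, loupe and brush are at the same top-view pixels as at the start, and the stored weight looks unmoved, though I did not measure how far it might have shifted.
- **Robot:** the gripper was clear of everything, reading about zero force.

**Disagreements:** the top and wrist cameras differed by up to 7 mm on the case position. The two-view height of the grip top came out 6–8 mm below the stated 70 mm. Both were well inside the margins needed.

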